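# Stack the spice tins and snap the cap on the top one

### The arm

A 6-joint arm with a two-finger parallel gripper is mounted at the origin on a cart in front of the work surface, level with it; the furniture and walls round the work are solid. World frame = base frame: x ahead of the robot, y to its left, z up, the work surface at z = 0. Lengths are in m, angles in rad, forces in N, time in s.
With the tool pointing down it reaches from about 0.375 to 0.9 m from the base axis. Payload 3.1 kg.
Tool frame: the origin (TCP) lies at the centre of the arm's flange, where the gripper is bolted on; the fingertips stand 173 mm ahead of it and the grasp point (between the pads) lies 155 mm ahead of it; z points along the fingers, y is the line along which they close (so a half turn about z gives the same grasp; the last joint's range is limited). The gripper opens to 85 mm and grips with 20 to 120 N. Pads are 22 mm wide; open, the fingers measure 114 mm over their backs; the gripper's body (76 mm by 85 mm) begins 54 mm behind the grasp point. The pads swing forward as they close: fully open they stand 13 mm farther back than shut.
Start: joints at [-1.502, 0.527, 1.433, -0, 1.181, -0.178], TCP at [0.153, -0.606, 0.405] pointing down, gripper open.
Joint ranges: [-3.08, 3.08], [-0.75, 2.2], [0.22, 2.44], [-1.43, 4.57], [0, 2.65], [-2.85, 2.85]. Speed limits (rad/s): [2.79, 2.79, 3.14, 3.14, 3.14, 3.14].

### API

Orientations are given as a unit quaternion [x, y, z, w].
In Python, from station import * gives the robot as it stands.
- The arm moves only by the shell command python3 -m jog 'ROWS' [OPENING] [FORCE]. ROWS is a JSON object of lists of equal length, an entry for each row: "linear": the shift along the world's x, y, z in mm, a list of three; "turn": the turn about the world's z in units of 5 degrees (1.0 is 5 degrees). A call has 1 to 12 rows; each row shifts and turns the commanded pose from where the row before left it; what a row does not reach is not made up. A row lasts 1/8 s, in which the tool goes at most 62.5 mm and 10.7 degrees, less where a joint would pass 70% of its speed; a pose out of reach is approached as far as the arm can. A call is refused whole if a number of a shift passes 62.5 or a number of a turn 1, either way. A call with a gripper value outside its range is refused whole. OPENING is the opening, from 0 (shut) to 1 (fully open), set as the call begins (- or left out, the last holds). The fingers move at their own pace and stop on an object; FORCE is the grip in N (left out, the last holds). Time passes only in rows, so rows that do not move let the fingers close. It gives the time, the measured TCP pose, the force, the opening and the grip force at its end, in the units of the state.
- sense(): the state, without advancing time (a new reading comes with each control period).
- snapshot(name): name is "side" or "top" or "wrist"; returns the picture (420x560x3 uint8, red, green, blue); there is no depth.
- get_calibration(name): a dict with "fx", "fy", "cx", "cy" (pixels), "world_to_cam" (4x4, takes a point from world to camera coordinates). Camera axes: x right, y down, z forward; pixel columns grow to the right and rows downward; lengths in m; the calibration is good to about 2 mm. A picture is of the moment at which its call begins: read the wrist's pose just before it. get_calibration takes no time and is no camera call; for the wrist camera it gives the pose at the moment of the call.
- sign_off(): hands the job in; it is judged then, once.
The state is a dict: "t": time; "q": joint angles; "qd": joint speeds; "tau": joint torques, N m; "tcp_pos": TCP position; "tool_rot": TCP orientation; "force": force on the tool from outside, world axes, zero at the start; "ft_torque": the same for the moment, N m; "finger_gap": opening from 0.0 (shut) to 1.0 (fully open); "gripper_force": force on a finger pad.
Only numpy, scipy, OpenCV 4.12 (cv2) and the standard library are available. Lean on these libraries where they do the work, as an engineer would, in place of code of your own. Each camera call takes 0.05 s, during which the arm holds its last target. There are 200 camera calls.

### The job

Build up the stacking spice tins on the tallest one where it stands: set the middle-height tin squarely on it and the shortest tin on top of that, each sitting right down over the neck of the tin below with its long sides in line. Then press the snap cap onto the neck of the top tin, through the click and on until its skirt is fully home on the tin, and finish while still gripping the cap and pushing it down firmly, with about 10 to 15 N; do not let go at the end. Leave the mug, the ramekin and the round caddy where they are.

Things in the scene. Friction and masses are not known exactly. Their poses are not given: they have to be found in the camera images.
- tall_tin: Closed aluminium spice tin, the tallest, loose: 62 mm high to its flat top (the deck), 68 mm long (x axis), 52 mm wide (y axis; grip across it), about 0.32 kg. Origin: centre of the underside, z up. On the deck a white neck, 37 mm across, 13.5 mm high. The underside has a recess, 41 mm across, 14.5 mm deep, that fits over another tin's neck; the tin then rests flat on the deck below.
- middle_tin: Closed aluminium spice tin, middle height: 50 mm high to its flat top (the deck), 68 mm long (x axis), 52 mm wide (y axis; grip across it), about 0.24 kg. Origin: centre of the underside, z up. On the deck a white neck, 37 mm across, 13.5 mm high. The underside has a recess, 41 mm across, 14.5 mm deep, that fits over another tin's neck; the tin then rests flat on the deck below.
- short_tin: Closed aluminium spice tin, the shortest: 38 mm high to its flat top (the deck), 68 mm long (x axis), 52 mm wide (y axis; grip across it), about 0.18 kg. Origin: centre of the underside, z up. On the deck a white neck, 37 mm across, 13.5 mm high. The underside has a recess, 41 mm across, 14.5 mm deep, that fits over another tin's neck; the tin then rests flat on the deck below.
- top_neck (a point): Centre of the upper end of the short tin's neck, 13.5 mm above its deck. The neck has a bead 7.5 mm above the deck, over which the four sprung tabs inside the cap must snap.
- snap_cap: Round grey plastic snap cap, 0.06 kg, standing mouth down on the worktop. Origin: centre of the lower rim of its skirt, z up. Skirt 49 mm across, 19 mm high, flat top. On the neck, resistance begins with the rim 8.5 mm above the deck, grows to 7 to 15 N, drops suddenly (click) at 3 to 4 mm, then grows again against a springy liner; home: rim on the deck, a hard stop.
- cap_grip (a point): Middle of the cap's thumb grip, on the cap's axis, 29 mm above the rim. The grip is 34 mm long (cap x axis), 18 mm wide (cap y axis; grip across it) and reaches from the flat top, 19 mm above the rim, to 39 mm above the rim.
- ramekin: Bystander: white fluted ramekin, 70 mm across, 40 mm high. Origin: centre of its underside.
- coffee_mug: Bystander: white mug with a flower print, 82 mm across, 89 mm high, with a handle. Origin: centre of its underside.
- round_caddy: Bystander: round tea caddy with a grey lid, 62 mm across, 80 mm high. Origin: centre of its underside.

How it is judged:
By the outcome, as a careful person would: the job done as asked, in the order asked, and still so for the second after the job is handed in, while the arm keeps its last pose, push and grip.
It also fails if it takes over 70 s, if anything falls off the work surface, if the arm or the gripper's body presses on something with over 40 N, if the wrist force passes 120 N, or if a joint passes its speed limit or range.

## Working session

There is one attempt and no reset: what is moved stays moved. The work goes in short steps, Python scripts to look and compute and a shell command to move; the robot and the scene stay as the last step left them, time stands still between calls to the robot, and variables do not carry over. Pictures are saved under pics/ and viewed, at most 10 in all, crops included, and the job is handed in when it is done.

```bash
mkdir -p pics; ls; python3 - <<'E'
from station import *
import cv2,numpy as np
a=snapshot("top");b=snapshot("side")
cv2.imwrite("pics/top0.png",a[:,:,::-1]);cv2.imwrite("pics/side0.png",b[:,:,::-1])
for n in("top","side","wrist"):
    c=get_calibration(n);print(n,c["fx"],c["cx"],c["cy"]);print(np.round(np.linalg.inv(c["world_to_cam"]),3))
s=sense();print(s["t"],s["tcp_pos"],s["tool_rot"],s["finger_gap"],s["force"])
E
```

```text
pics
top 491.80211860309055 278.93784906507375 208.44667039025506
[[ 0.026 -0.986  0.166  0.378]
 [-1.    -0.024  0.016  0.027]
 [-0.012 -0.166 -0.986  1.125]
 [ 0.     0.     0.     1.   ]]
side 444.12658064226946 274.32883171411856 210.22693639726734
[[-0.956 -0.186  0.226  0.339]
 [-0.292  0.653 -0.699  0.773]
 [-0.017 -0.734 -0.679  0.775]
 [ 0.     0.     0.     1.   ]]
wrist 327.62651372724594 286.01951669472055 206.13114102636908
[[ 0.245 -0.919 -0.307  0.232]
 [-0.969 -0.233 -0.077 -0.586]
 [-0.001  0.317 -0.948  0.373]
 [ 0.     0.     0.     1.   ]]
0.1 [ 0.15329237 -0.60560167  0.40384117] [ 9.92335552e-01  1.23568661e-01  6.69207265e-05 -9.65990732e-04] 1.0003235335319884 [ 0.24446182 -0.08426479 -0.13882915]
```

View pics/top0.png

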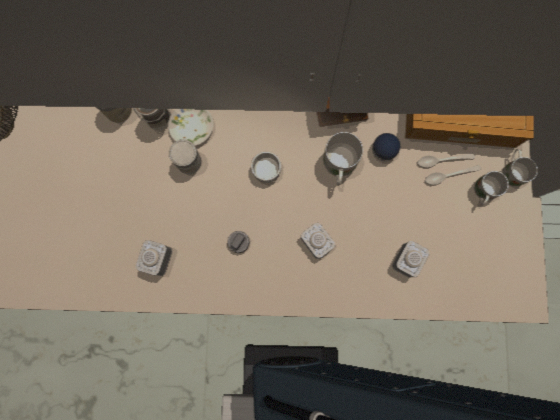

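View pics/side0.png

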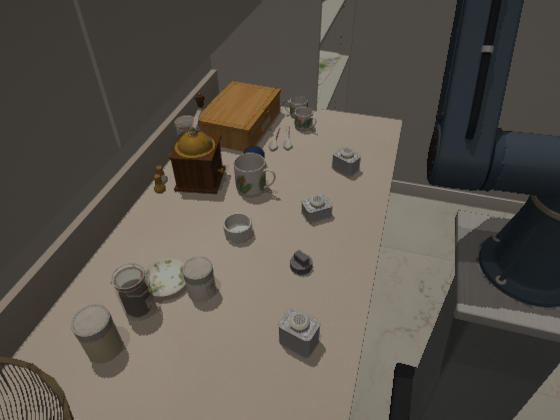

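The top view shows tins near (152,257), (318,241) and (411,259) and the cap at (238,242). The ramekin is at (266,167), the caddy at (184,153) and the mug at (342,155). In the side view the tin at (299,330) looks tallest. Next I triangulate and look at enlarged crops.

```bash
cat > h.py <<'E'
from station import *
import cv2,numpy as np
def ray(c,u,v):
    M=np.linalg.inv(c["world_to_cam"]);d=M[:3,:3]@[(u-c["cx"])/c["fx"],(v-c["cy"])/c["fy"],1];return M[:3,3],d
def plane(c,u,v,z):
    o,d=ray(c,u,v);return o+d*(z-o[2])/d[2]
def tri(c1,p1,c2,p2):
    o,d=ray(c1,*p1);q,e=ray(c2,*p2)
    s=np.linalg.lstsq(np.c_[d,-e],q-o,rcond=None)[0];A=o+d*s[0];B=q+e*s[1];return (A+B)/2,np.linalg.norm(A-B)
E
python3 - <<'E'
from h import *
t=get_calibration("top");s=get_calibration("side")
for n,p,q in [("L",(150,257),(299,321)),("M",(318,239),(317,202)),("R",(411,259),(347,154)),("cap",(238,241),(301,259))]:
    print(n,*tri(t,p,s,q))
for n,p,z in [("ram",(266,165),.04),("mug",(342,150),.089),("cad",(184,150),.08)]: print(n,plane(t,*p,z))
a=cv2.imread("pics/top0.png")
def cr(a,u,v,r=25):return cv2.resize(a[v-r:v+r,u-r:u+r],(380,290) if 0 else (290,290),interpolation=cv2.INTER_CUBIC)
b=cv2.imread("pics/side0.png")
cv2.imwrite("pics/c0.png",np.vstack([np.hstack([cr(a,152,257),cr(a,318,241)]),np.hstack([cr(a,411,259),cr(a,238,242)])]))
E
```

```text
L [0.44304316 0.31900355 0.06587533] 0.0002837445118073755
M [ 0.49250904 -0.04400295  0.03820329] 0.0030699412360174682
R [ 0.45353626 -0.2446573   0.05311846] 0.0008913917036546405
cap [0.48613485 0.13480937 0.02254894] 0.0011996377786195435
ram [0.65963217 0.07641693 0.04      ]
mug [ 0.68430459 -0.09023053  0.089     ]
cad [0.67911221 0.25637322 0.08      ]
```

View pics/c0.png

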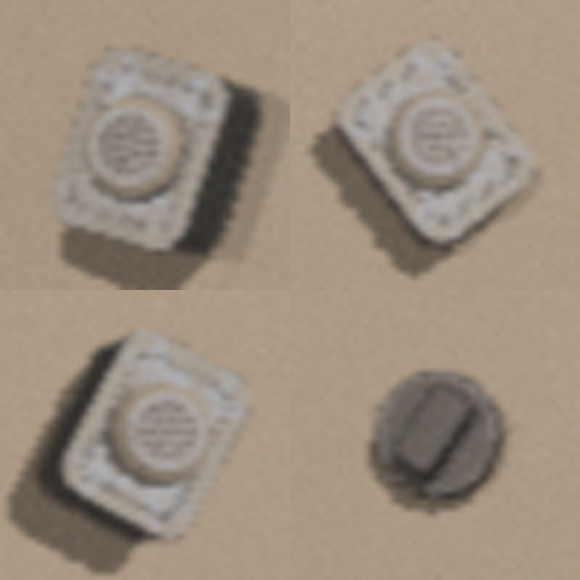

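```bash
python3 -m jog '{"linear":[[33.4,40,-8],[33.4,40,-8],[33.4,40,-8],[33.4,40,-8],[33.4,40,-8],[33.4,40,-8],[33.4,40,-8],[33.4,40,-8],[33.4,40,-8],[0,0,0],[0,0,0]],"turn":[0,0,0,0,0,0,0,0,0,0,0]}'
python3 - <<'E'
from h import *
s=sense();print(s["tcp_pos"],s["tool_rot"],s["force"])
a=snapshot("wrist");cv2.imwrite("pics/w1.png",a[:,:,::-1])
c=get_calibration("wrist");w=c["world_to_cam"]@[.4535,-.2447,.05,1];print(w[:2]/w[2]*c["fx"]+[c["cx"],c["cy"]])
E
```

```text
t: 1.48
tcp_pos: [0.4539, -0.2459, 0.3325]
tool_rot: [0.992, 0.124, -0.0, 0.0]
force: [0.5, -0.2, -0.4]
finger_gap: 1.003
gripper_force: 0.0
[ 0.45385823 -0.24594902  0.33254721] [ 9.92278339e-01  1.24030715e-01 -2.78437454e-04  3.71446102e-05] [ 0.53463897 -0.18083774 -0.38111772]
[282.93475045 201.43337045]
```

View pics/w1.png

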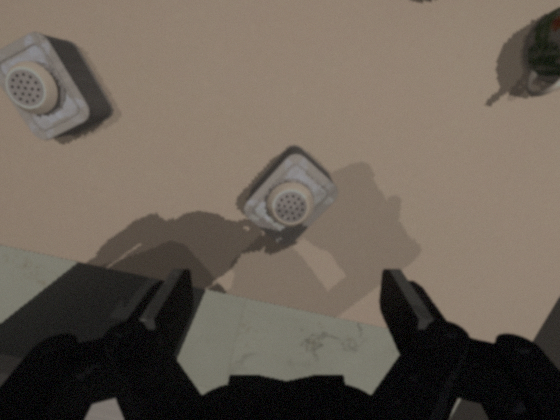

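The middle tin's deck is at about (290,193), with its neck at (290,203). The short tin is at upper left, with its neck at (32,88). I measure the deck outline on its plane.

```bash
cat >> h.py <<'E'
def deck(a,c,xy,z,fn,sat=45,val=95,r=.06):
    M=c["world_to_cam"]
    def pj(p): w=M@[*p,1];return w[:2]/w[2]*[c["fx"],c["fy"]]+[c["cx"],c["cy"]]
    u,v=pj((*xy,z));R=int(r*c["fx"]/(M@[*xy,z,1])[2])
    h=cv2.cvtColor(a,cv2.COLOR_RGB2HSV);m=((h[:,:,1]<sat)&(h[:,:,2]>val)).astype(np.uint8)*255
    k=np.zeros_like(m);cv2.circle(k,(int(u),int(v)),R,255,-1);m&=k
    m=cv2.morphologyEx(m,cv2.MORPH_OPEN,np.ones((2,2),np.uint8))
    cs=max(cv2.findContours(m,cv2.RETR_EXTERNAL,cv2.CHAIN_APPROX_NONE)[0],key=lambda q:cv2.contourArea(cv2.convexHull(q)))
    hu=cv2.convexHull(cs)[:,0]
    P=np.array([plane(c,*q,z)[:2]*1000 for q in hu],np.float32)
    (x,y),(w,l),an=cv2.minAreaRect(P)
    if w>l: w,l,an=l,w,an-90
    an=(an+90)%180   # long-axis angle
    o=a[:,:,::-1].copy();cv2.polylines(o,[hu],True,(0,0,255),1)
    u,v,R=int(u),int(v),R+8;y0,x0=max(v-R,0),max(u-R,0)
    cv2.imwrite(fn,cv2.resize(np.hstack([o[y0:v+R,x0:u+R],cv2.cvtColor(m[y0:v+R,x0:u+R],cv2.COLOR_GRAY2BGR)]),(800,400)))
    print("centre",x,y,"size",l,w,"long axis deg",an,"hsv tin/table",h[int(v),int(u)])
E
python3 - <<'E'
from h import *
a=cv2.imread("pics/w1.png")[:,:,::-1].copy();c=get_calibration("wrist")
h=cv2.cvtColor(a,cv2.COLOR_RGB2HSV)
for p in [(265,195),(320,190),(290,170),(290,190),(255,205),(350,190),(380,150),(250,150)]: print(p,h[p[1],p[0]])
deck(a,c,(.4535,-.2447),.05,"pics/d1.png",sat=30)
E
```

```text
(265, 195) [ 13  29 105]
(320, 190) [ 13  15 121]
(290, 170) [  8   8 133]
(290, 190) [ 19  14 142]
(255, 205) [  6  22 116]
(350, 190) [ 16  49 124]
(380, 150) [ 15  56 142]
(250, 150) [ 14  50 143]
centre 473.0198669433594 -260.46258544921875 size 51.181488037109375 28.731300354003906 long axis deg 65.0289535522461 hsv tin/table [ 13  32 111]
```

View pics/d1.png

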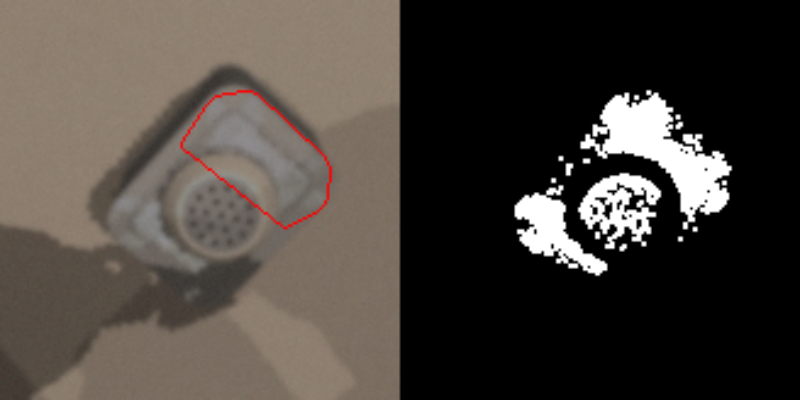

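```bash
python3 - <<'E'
s=open("h.py").read()
s=s.replace('h=cv2.cvtColor(a,cv2.COLOR_RGB2HSV);m=','h=cv2.cvtColor(cv2.GaussianBlur(cv2.medianBlur(a,3),(0,0),1),cv2.COLOR_RGB2HSV);m=')
s=s.replace('cv2.MORPH_OPEN,np.ones((2,2),np.uint8))','cv2.MORPH_CLOSE,np.ones((13,13),np.uint8));m=cv2.morphologyEx(m,cv2.MORPH_OPEN,np.ones((9,9),np.uint8))')
open("h.py","w").write(s)
E
python3 - <<'E'
from h import *
a=cv2.imread("pics/w1.png")[:,:,::-1].copy();c=get_calibration("wrist")
for s in (30,34,38,42):
  for v in (80,95): print(s,v);deck(a,c,(.4535,-.2447),.05,f"pics/d2_{s}_{v}.png",sat=s,val=v)
E
```

```text
30 80
centre 456.5111083984375 -248.28347778320312 size 67.8166732788086 51.40225601196289 long axis deg 148.03121948242188 hsv tin/table [ 13  27 113]
30 95
centre 455.8802490234375 -249.67369079589844 size 67.0797119140625 51.03538513183594 long axis deg 151.28523635864258 hsv tin/table [ 13  27 113]
34 80
centre 456.4909973144531 -249.77406311035156 size 69.28968048095703 51.6443977355957 long axis deg 151.47541427612305 hsv tin/table [ 13  27 113]
34 95
centre 455.78753662109375 -249.7866973876953 size 67.98767852783203 51.07592010498047 long axis deg 151.6629867553711 hsv tin/table [ 13  27 113]
38 80
centre 456.5653991699219 -250.1043701171875 size 70.9160385131836 52.24677276611328 long axis deg 151.3214988708496 hsv tin/table [ 13  27 113]
38 95
centre 455.406982421875 -249.89987182617188 size 68.56324768066406 51.67790603637695 long axis deg 151.6006088256836 hsv tin/table [ 13  27 113]
42 80
centre 457.3010559082031 -250.88804626464844 size 72.1047134399414 55.05924987792969 long axis deg 154.5614242553711 hsv tin/table [ 13  27 113]
42 95
centre 456.5645751953125 -250.85211181640625 size 71.73045349121094 52.252166748046875 long axis deg 151.6006088256836 hsv tin/table [ 13  27 113]
```

```bash
python3 -m jog '{"linear":[[2,-4,-4],[0,0,-5],[0,0,-5],[0,0,-5],[0,0,-5],[0,0,-5],[0,0,-5],[0,0,-5],[0,0,-5],[0,0,0],[0,0,0]],"turn":[-0.947,-0.947,-0.947,-0.947,-0.947,-0.947,-0.947,-0.947,-0.947,0,0]}'
python3 - <<'E'
from h import *
a=snapshot("wrist");cv2.imwrite("pics/w2.png",a[:,:,::-1]);c=get_calibration("wrist")
for s in (30,34,38):
  for v in (80,95): print(s,v);deck(a,c,(.456,-.248),.05,f"pics/e_{s}_{v}.png",sat=s,val=v)
E
```

```text
t: 2.9
tcp_pos: [0.4555, -0.2508, 0.289]
tool_rot: [0.969, -0.246, 0.0, 0.0]
force: [0.7, -0.0, -0.1]
finger_gap: 0.997
gripper_force: 0.0
30 80
centre 456.6358642578125 -249.49148559570312 size 66.9300537109375 49.361507415771484 long axis deg 152.46816635131836 hsv tin/table [11 28 99]
30 95
centre 456.4800720214844 -249.87460327148438 size 65.48750305175781 49.36784744262695 long axis deg 151.54767608642578 hsv tin/table [11 28 99]
34 80
centre 459.226806640625 -251.36865234375 size 74.955078125 50.694679260253906 long axis deg 151.57172393798828 hsv tin/table [11 28 99]
34 95
centre 456.12213134765625 -249.68798828125 size 66.29147338867188 50.694679260253906 long axis deg 151.57172393798828 hsv tin/table [11 28 99]
38 80
centre 459.2773132324219 -251.24600219726562 size 75.25895690917969 51.156864166259766 long axis deg 152.18130493164062 hsv tin/table [11 28 99]
38 95
centre 455.8582763671875 -249.44192504882812 size 67.35360717773438 51.156864166259766 long axis deg 152.18130493164062 hsv tin/table [11 28 99]
```

View pics/e_34_80.png

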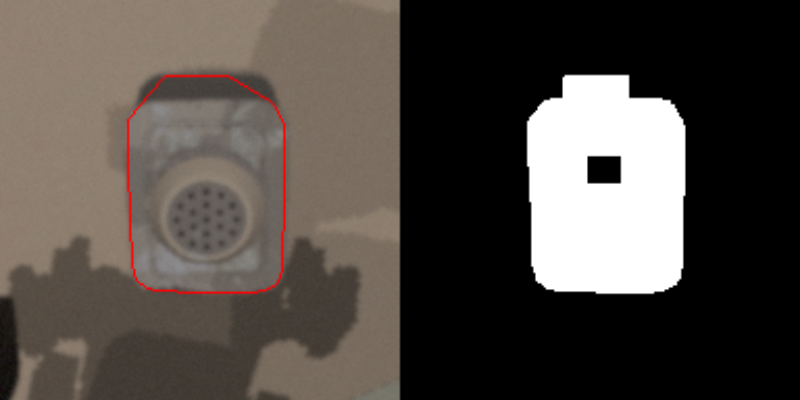

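The red outline fits the deck (68 × 51 mm) except for the dark side wall, which the val>95 variants exclude. The centre is (456,-249.7) and the long axis is at 151.7°. I descend and grip.

```bash
python3 -m jog '{"linear":[[0.6,1,-26],[0,0,-26],[0,0,-26],[0,0,-26],[0,0,0],[0,0,0],[0,0,0]],"turn":[0,0,0,0,0,0,0]}'
python3 -m jog '{"linear":[[0,0,0],[0,0,0],[0,0,0],[0,0,0],[0,0,0],[0,0,0],[0,0,0],[0,0,0]],"turn":[0,0,0,0,0,0,0,0]}' 0 60
```

```text
t: 3.82
tcp_pos: [0.4569, -0.2492, 0.1859]
tool_rot: [0.969, -0.245, 0.001, 0.001]
force: [0.1, -0.2, -0.3]
finger_gap: 1.003
gripper_force: 0.0
t: 4.82
tcp_pos: [0.4567, -0.249, 0.1855]
tool_rot: [0.969, -0.245, 0.001, 0.0]
force: [0.2, 1.0, 5.1]
finger_gap: 0.6
gripper_force: 63.5
```

```bash
python3 -m jog '{"linear":[[0,0,30],[0,0,40],[0,40,40],[0,54,35],[0,50,0],[0,50,0],[0,50,0],[0,50,0],[0,50,0],[0,50,0],[-10,50,0],[-20,50,0]],"turn":[0,0,0,0,0,0,0,0,0,0,0,0]}'
python3 -m jog '{"linear":[[-20,50,0],[-20,50,0],[-20,50,0],[0,0,0],[0,0,0]],"turn":[0.63,0.63,0.64,0,0]}'
python3 - <<'E'
from h import *
a=snapshot("wrist");cv2.imwrite("pics/w3.png",a[:,:,::-1]);c=get_calibration("wrist")
for s in (30,34,38):
  for v in (80,95): print(s,v);deck(a,c,(.443,.319),.062,f"pics/f_{s}_{v}.png",sat=s,val=v)
E
```

```text
t: 6.32
tcp_pos: [0.4264, 0.2452, 0.3286]
tool_rot: [0.969, -0.246, 0.0, -0.0]
force: [1.6, -0.4, -2.3]
finger_gap: 0.598
gripper_force: 63.3
t: 6.95
tcp_pos: [0.366, 0.3933, 0.3283]
tool_rot: [0.986, -0.164, -0.0, 0.001]
force: [-0.3, -0.2, -0.9]
finger_gap: 0.602
gripper_force: 63.4
30 80
centre 443.1607666015625 319.33941650390625 size 66.30499267578125 51.522918701171875 long axis deg 164.22573852539062 hsv tin/table [ 12  24 139]
30 95
centre 443.1358642578125 319.25128173828125 size 66.30499267578125 51.339752197265625 long axis deg 164.22573852539062 hsv tin/table [ 12  24 139]
34 80
centre 443.01141357421875 319.26556396484375 size 67.34465026855469 52.1091194152832 long axis deg 164.8400421142578 hsv tin/table [ 12  24 139]
34 95
centre 442.95025634765625 319.03985595703125 size 67.34465026855469 51.64142608642578 long axis deg 164.84003448486328 hsv tin/table [ 12  24 139]
38 80
centre 442.7868957519531 319.1528625488281 size 67.96812438964844 52.441864013671875 long axis deg 164.7735824584961 hsv tin/table [ 12  24 139]
38 95
centre 442.72845458984375 318.9235534667969 size 67.95999145507812 51.976104736328125 long axis deg 164.81243896484375 hsv tin/table [ 12  24 139]
```

View pics/w3.png

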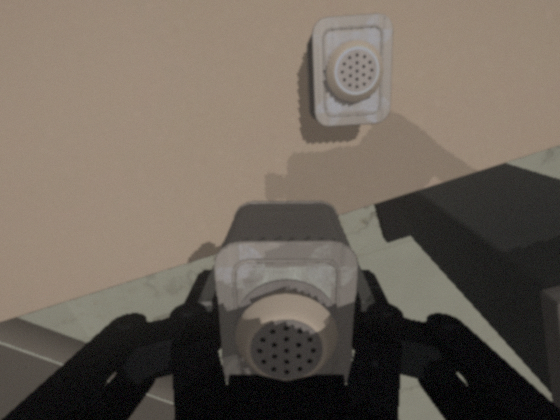

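The tall tin is at (355,70) in the wrist view, fully visible, at (442.9,319.1) mm and 164.8°. The middle tin is held squarely. I check the held tin's offset from the tool with the same camera.

```bash
python3 - <<'E'
from h import *
a=cv2.imread("pics/w3.png")[:,:,::-1].copy();c=get_calibration("wrist");s=sense();print(s["tcp_pos"],s["tool_rot"])
q=s["tool_rot"];y=2*np.arctan2(q[1],q[0]);print(np.degrees(y))
R=np.array([[np.cos(y),-np.sin(y)],[np.sin(y),np.cos(y)]])
def loc(u,v,z): return np.round(R.T@((plane(c,u,v,z)[:2]-s["tcp_pos"][:2])*1000),1)
g=s["tcp_pos"][2]-.155-.030
h=cv2.cvtColor(cv2.GaussianBlur(a,(0,0),1),cv2.COLOR_RGB2HSV)
# back edge of deck row, left/right edges, neck plate centre
print("row scan",[(r,int(h[r,285,2])) for r in range(232,256,2)])
for r in (265,285): 
  d=np.abs(np.diff(h[r,:,2].astype(int)));print(r,[(int(x),int(d[x])) for x in np.argsort(-d)[:8]])
m=((h[:,:,2]<75)).astype(np.uint8);
n=h[320:385,240:335,2];
print("backmid",loc(287,241,g+.05),"L/R",loc(215,265,g+.05),loc(356,265,g+.05))
dots=cv2.findContours((h[318:382,248:326,2]<cv2.blur(h[318:382,248:326,2],(15,15)).astype(int)-10).astype(np.uint8),cv2.RETR_EXTERNAL,cv2.CHAIN_APPROX_NONE)[0]
P=np.vstack([d[:,0] for d in dots if cv2.contourArea(d)<60 and len(d)>3])+[248,318]
(x,y2),(w,l),_=cv2.minAreaRect(P.astype(np.float32));print(len(dots),P.min(0),P.max(0),"mid",loc(*(P.min(0)+P.max(0))/2,g+.0635))
print("tall local deck",R.T@(np.array([442.9,319.1])-s["tcp_pos"][:2]*1000), "tall neck", loc(355.5,70.5,.0755))
E
```

```text
[0.36647866 0.39274596 0.32836928] [ 9.86354662e-01 -1.64632763e-01 -3.51703985e-04  6.40971228e-04]
-18.951808330640162
row scan [(232, 73), (234, 73), (236, 73), (238, 74), (240, 86), (242, 111), (244, 120), (246, 120), (248, 120), (250, 119), (252, 119), (254, 119)]
265 [(437, 19), (436, 18), (435, 14), (438, 14), (359, 10), (439, 9), (434, 8), (360, 8)]
285 [(379, 25), (454, 21), (378, 21), (455, 21), (192, 20), (380, 19), (191, 17), (453, 17)]
backmid [33.4 -1.4] L/R [24.1 24.2] [ 24.1 -26. ]
22 [256 319] [325 373] mid [ 0.6 -2.6]
tall local deck [ 96.19689381 -44.83419307] tall neck [ 96.5 -44.9]
```

```bash
python3 -m jog '{"linear":[[26,-25,0],[26,-24,0],[25,-24.2,0],[0,0,-20],[0,0,-20],[0,0,-20],[0,0,0],[0,0,0]],"turn":[0.26,0.25,0.25,0,0,0,0,0]}'
python3 - <<'E'
from h import *
s=sense();print(s["tcp_pos"],np.degrees(2*np.arctan2(s["tool_rot"][1],s["tool_rot"][0])))
E
python3 -m jog '{"linear":[[0,0,-4],[0,0,-4],[0,0,-3],[0,0,0],[0,0,0]],"turn":[0,0,0,0,0]}'
```

```text
t: 8.0
tcp_pos: [0.4441, 0.3196, 0.2692]
tool_rot: [0.991, -0.132, 0.0, -0.0]
force: [0.7, 0.3, -2.2]
finger_gap: 0.599
gripper_force: 63.5
[0.44412953 0.31959533 0.26917564] -15.211941182238641
t: 8.62
tcp_pos: [0.4435, 0.3205, 0.2577]
tool_rot: [0.991, -0.131, 0.0, -0.0]
force: [0.4, 0.4, -1.7]
finger_gap: 0.597
gripper_force: 63.5
```

```bash
python3 -m jog '{"linear":[[0,0,-3],[0,0,-3],[0,0,-2],[0,0,0],[0,0,0]],"turn":[0,0,0,0,0]}'
python3 -m jog '{"linear":[[0,0,-1.5],[0,0,-1],[0,0,0],[0,0,0]],"turn":[0,0,0,0]}'
```

```text
t: 9.25
tcp_pos: [0.4435, 0.3204, 0.2497]
tool_rot: [0.991, -0.132, -0.0, 0.0]
force: [-0.3, 0.2, -1.5]
finger_gap: 0.6
gripper_force: 63.5
t: 9.75
tcp_pos: [0.4435, 0.3204, 0.2475]
tool_rot: [0.991, -0.131, 0.0, -0.0]
force: [-1.1, -0.3, 3.6]
finger_gap: 0.6
gripper_force: 63.8
```

```bash
python3 -m jog '{"linear":[[0,0,0],[0,0,0],[0,0,0],[0,0,0],[0,0,0]],"turn":[0,0,0,0,0]}' 1
python3 -m jog '{"linear":[[0,0,20],[0,0,40],[0,0,45],[0,0,0],[0,0,0]],"turn":[0,0,0,0,0]}'
python3 - <<'E'
from h import *
a=snapshot("wrist");cv2.imwrite("pics/w4.png",a[:,:,::-1]);c=get_calibration("wrist");b=snapshot("side");cv2.imwrite("pics/s4.png",b[:,:,::-1])
for s in (30,34,38):
  deck(a,c,(.443,.319),.112,f"pics/g_{s}.png",sat=s,val=95)
A=b[240:380,220:380,::-1];B=a[60:360,120:460,::-1]
cv2.imwrite("pics/v4.png",np.hstack([cv2.resize(A,(400,350)),cv2.resize(B,(397,350))]))
E
```

```text
t: 10.38
tcp_pos: [0.4435, 0.3204, 0.2472]
tool_rot: [0.991, -0.132, 0.0, -0.0]
force: [-0.1, 0.5, 0.2]
finger_gap: 1.0
gripper_force: 0.0
t: 11.0
tcp_pos: [0.4431, 0.3202, 0.3519]
tool_rot: [0.991, -0.132, -0.0, 0.0]
force: [-0.4, -0.2, -0.6]
finger_gap: 0.997
gripper_force: 0.0
centre 447.4257507324219 318.2325439453125 size 74.66889953613281 49.10196304321289 long axis deg 165.06666564941406 hsv tin/table [15 27 94]
centre 447.4622802734375 318.2607421875 size 74.73592376708984 50.312931060791016 long axis deg 165.32476043701172 hsv tin/table [15 27 94]
centre 447.3892517089844 318.0429992675781 size 74.70023345947266 51.37077713012695 long axis deg 165.18190002441406 hsv tin/table [15 27 94]
```

View pics/v4.png

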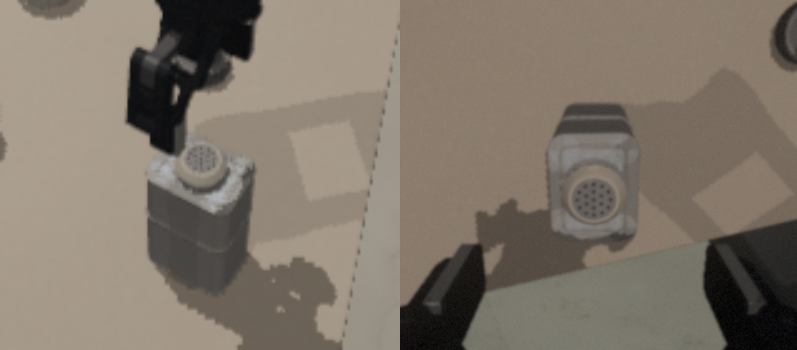

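The side crop shows the middle tin flush on the tall one with edges in line and only a thin seam. Now the short tin.

```bash
python3 -m jog '{"linear":[[4,-36,0],[4,-36,0],[4,-36,-4],[4,-36,-4],[4,-36,-4],[5,-36,-4],[5,-36,-4],[5,-36,-4],[6,-38,-4],[6,-38,-4],[0,0,0],[0,0,0]],"turn":[1,1,1,1,1,1,1,1,1,1,1,0]}'
python3 - <<'E'
from h import *
s=sense();print(s["tcp_pos"],np.degrees(2*np.arctan2(s["tool_rot"][1],s["tool_rot"][0])))
a=snapshot("wrist");cv2.imwrite("pics/w5.png",a[:,:,::-1]);c=get_calibration("wrist")
for s in (30,34,38):
  for v in (80,95): print(s,v);deck(a,c,(.490,-.045),.038,f"pics/i_{s}_{v}.png",sat=s,val=v)
E
```

```text
t: 12.6
tcp_pos: [0.4901, -0.0441, 0.3189]
tool_rot: [0.94, 0.34, -0.001, -0.001]
force: [-0.0, -0.2, -0.0]
finger_gap: 0.998
gripper_force: 0.0
[ 0.49012751 -0.04405139  0.31888435] 39.75599230918132
30 80
centre 493.584716796875 -41.40801239013672 size 65.07780456542969 50.01453399658203 long axis deg 38.11463928222656 hsv tin/table [ 14  24 115]
30 95
centre 493.83880615234375 -40.899208068847656 size 63.866004943847656 50.07280731201172 long axis deg 37.38169479370117 hsv tin/table [ 14  24 115]
34 80
centre 493.8286437988281 -41.322818756103516 size 65.60700988769531 50.18924331665039 long axis deg 38.1976432800293 hsv tin/table [ 14  24 115]
34 95
centre 493.55328369140625 -41.54025650024414 size 64.85778045654297 50.18802261352539 long axis deg 38.19763946533203 hsv tin/table [ 14  24 115]
38 80
centre 494.4083251953125 -40.793861389160156 size 70.91748046875 51.676513671875 long axis deg 38.38258743286133 hsv tin/table [ 14  24 115]
38 95
centre 493.1363525390625 -41.801353454589844 size 65.77921295166016 51.676513671875 long axis deg 38.38258743286133 hsv tin/table [ 14  24 115]
```

View pics/i_34_95.png

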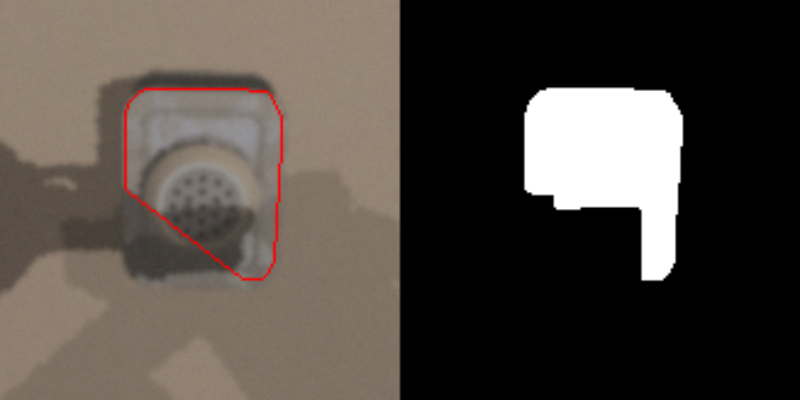

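The outline's back and side edges fit. The near-left corner is shadowed, so I extend the length to 68 mm, which puts the centre near (492.4,-42) at 38.2°.

```bash
python3 -m jog '{"linear":[[2.2,2.2,-30],[0,0,-40],[0,0,-40],[0,0,-28],[0,0,0],[0,0,0]],"turn":[-0.31,0,0,0,0,0]}'
python3 -m jog '{"linear":[[0,0,0],[0,0,0],[0,0,0],[0,0,0],[0,0,0],[0,0,0],[0,0,0]],"turn":[0,0,0,0,0,0,0]}' 0 60
python3 -m jog '{"linear":[[0,0,30],[0,0,50],[0,0,60],[0,0,45],[0,0,0],[0,0,0]],"turn":[0,0,0,0,0,0]}'
python3 - <<'E'
from h import *
s=sense();p=s["tcp_pos"];y=2*np.arctan2(s["tool_rot"][1],s["tool_rot"][0]);print(p,np.degrees(y))
a=snapshot("wrist");cv2.imwrite("pics/w6.png",a[:,:,::-1]);c=get_calibration("wrist")
g=p[2]-.155-.025+.038
R=np.array([[np.cos(y),-np.sin(y)],[np.sin(y),np.cos(y)]])
h=cv2.cvtColor(cv2.GaussianBlur(a,(0,0),1),cv2.COLOR_RGB2HSV)[:,:,2].astype(int)
for u in (265,285,305):
  col=h[180:330,u];d=np.diff(col);i=np.argsort(-np.abs(d))[:6];print(u,[(int(k)+180,int(d[k]),np.round(R.T@((plane(c,u,k+180.5,g)[:2]-p[:2])*1000),1)) for k in i])
E
```

```text
t: 13.4
tcp_pos: [0.4929, -0.0411, 0.1827]
tool_rot: [0.945, 0.328, 0.0, 0.0]
force: [-0.0, 0.1, -0.5]
finger_gap: 1.002
gripper_force: 0.0
t: 14.28
tcp_pos: [0.4931, -0.0415, 0.1836]
tool_rot: [0.945, 0.328, 0.001, 0.001]
force: [-1.1, 0.2, 6.3]
finger_gap: 0.597
gripper_force: 63.7
t: 15.02
tcp_pos: [0.4919, -0.0412, 0.3668]
tool_rot: [0.945, 0.328, -0.001, -0.0]
force: [-0.1, -0.0, -2.4]
finger_gap: 0.599
gripper_force: 63.6
[ 0.49190157 -0.04123366  0.36677451] 38.32452935020247
265 [(269, -20, array([18. ,  8.3])), (230, 18, array([34.,  8.])), (270, -18, array([17.6,  8.3])), (231, 16, array([33.6,  8. ])), (229, 15, array([34.4,  8. ])), (268, -15, array([18.4,  8.3]))]
285 [(230, 19, array([34. ,  0.7])), (231, 16, array([33.6,  0.7])), (229, 15, array([34.4,  0.7])), (278, 15, array([14.1,  0.7])), (277, 14, array([14.6,  0.7])), (279, 14, array([13.7,  0.7]))]
305 [(230, 19, array([34. , -6.6])), (231, 17, array([33.6, -6.6])), (281, 16, array([12.8, -7. ])), (205, -15, array([43.6, -6.4])), (282, 15, array([12.4, -7. ])), (280, 13, array([13.3, -6.9]))]
```

View pics/w6.png

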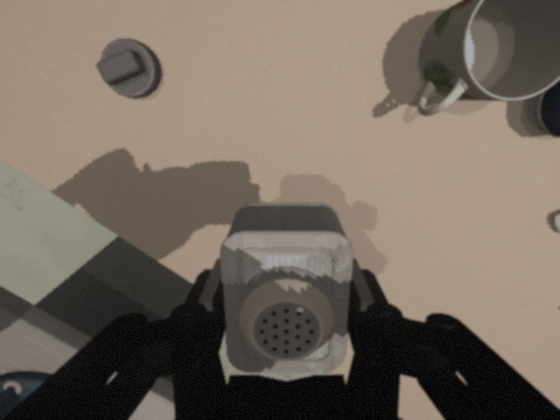

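The short tin is held squarely (back edge 34 mm from the tool axis) and the cap is visible at (130,67). Now to the tower.

```bash
python3 -m jog '{"linear":[[-4.4,32.9,0],[-4.4,32.9,0],[-4.4,32.9,0],[-4.4,32.9,0],[-4.4,32.9,0],[-4.4,32.9,0],[-4.4,32.9,0],[-4.4,32.9,0],[-4.4,32.9,0],[-4.4,32.9,0],[-4.4,32.9,0],[0,0,0]],"turn":[-0.973,-0.973,-0.973,-0.973,-0.973,-0.973,-0.973,-0.973,-0.973,-0.973,-0.973,0]}'
python3 -m jog '{"linear":[[0,0,-30],[0,0,-15],[0,0,0],[0,0,0]],"turn":[0,0,0,0]}'
python3 - <<'E'
from h import *
s=sense();print(s["tcp_pos"],np.degrees(2*np.arctan2(s["tool_rot"][1],s["tool_rot"][0])))
E
```

```text
t: 16.58
tcp_pos: [0.4434, 0.322, 0.3649]
tool_rot: [0.991, -0.131, -0.002, 0.001]
force: [0.4, -0.6, -3.4]
finger_gap: 0.597
gripper_force: 63.4
t: 17.08
tcp_pos: [0.4447, 0.3202, 0.3224]
tool_rot: [0.991, -0.132, 0.0, -0.0]
force: [0.3, 0.5, -0.8]
finger_gap: 0.593
gripper_force: 63.4
[0.44474221 0.32021321 0.32243313] -15.207748963467857
```

```bash
python3 -m jog '{"linear":[[0,0,-6],[0,0,-6],[0,0,0],[0,0,-3],[0,0,-3],[0,0,0],[0,0,0]],"turn":[0,0,0,0,0,0,0]}'
```

```text
t: 17.95
tcp_pos: [0.4443, 0.3205, 0.3042]
tool_rot: [0.991, -0.132, 0.0, -0.0]
force: [-0.1, 0.2, -1.1]
finger_gap: 0.597
gripper_force: 63.4
```

Over the neck by 4 mm with no force, so I continue down.

```bash
python3 -m jog '{"linear":[[-0.4,0,-3],[0,0,-3],[0,0,0],[0,0,-2],[0,0,0],[0,0,0]],"turn":[0,0,0,0,0,0]}'
python3 -m jog '{"linear":[[0,0,-1],[0,0,0],[0,0,0]],"turn":[0,0,0]}'
```

```text
t: 18.7
tcp_pos: [0.4439, 0.3205, 0.2962]
tool_rot: [0.991, -0.132, 0.0, -0.0]
force: [-0.2, -0.1, -1.6]
finger_gap: 0.598
gripper_force: 63.4
t: 19.08
tcp_pos: [0.444, 0.3205, 0.2956]
tool_rot: [0.991, -0.132, 0.0, -0.0]
force: [-0.7, -0.8, 2.2]
finger_gap: 0.591
gripper_force: 63.8
```

```bash
python3 -m jog '{"linear":[[0,0,0],[0,0,0],[0,0,0],[0,0,0]],"turn":[0,0,0,0]}' 1
python3 -m jog '{"linear":[[0,0,30],[0,0,50],[0,0,0],[8,-37,0],[8,-37,0],[8,-37,0],[9,-37,-30],[9,-37,-45],[0,0,0],[0,0,0]],"turn":[0,0,0,-0.8,-0.8,-0.8,-0.8,-0.8,0,0]}'
python3 - <<'E'
from h import *
s=sense();print(s["tcp_pos"],np.degrees(2*np.arctan2(s["tool_rot"][1],s["tool_rot"][0])))
a=snapshot("wrist");cv2.imwrite("pics/w7.png",a[:,:,::-1]);b=snapshot("side");cv2.imwrite("pics/s7.png",b[:,:,::-1])
A=b[200:380,220:380,::-1];B=a[60:360,120:460,::-1]
cv2.imwrite("pics/v7.png",np.hstack([cv2.resize(A,(356,400)),cv2.resize(B,(440,400))]))
E
```

```text
t: 19.58
tcp_pos: [0.4439, 0.3205, 0.2951]
tool_rot: [0.991, -0.132, -0.0, 0.0]
force: [0.2, 0.3, 0.0]
finger_gap: 0.999
gripper_force: 0.0
t: 20.82
tcp_pos: [0.4858, 0.1356, 0.2999]
tool_rot: [0.953, -0.302, -0.001, 0.0]
force: [-0.1, 0.3, 0.7]
finger_gap: 1.0
gripper_force: 0.0
[0.48582325 0.1356168  0.29987482] -35.19252083712415
```

View pics/v7.png

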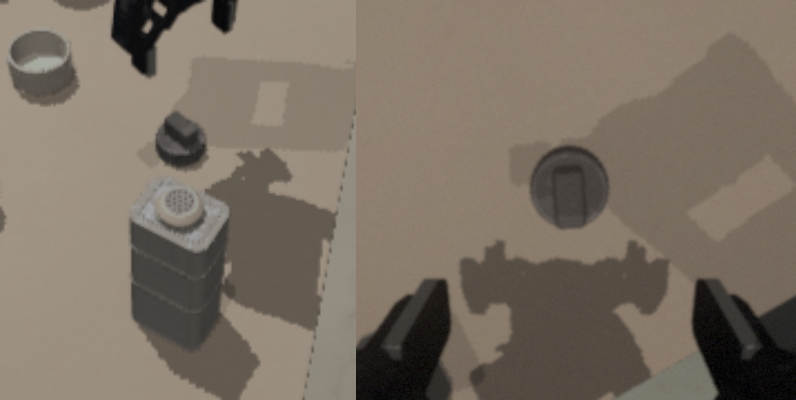

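The tower is flush and in line in the side view. The cap is centred in the wrist view with its grip almost in line with the tool. I measure it.

```bash
python3 - <<'E'
from h import *
a=cv2.imread("pics/w7.png")[:,:,::-1].copy();c=get_calibration("wrist");s=sense();p=s["tcp_pos"];y=2*np.arctan2(s["tool_rot"][1],s["tool_rot"][0])
R=np.array([[np.cos(y),-np.sin(y)],[np.sin(y),np.cos(y)]])
L=lambda u,v,z:R.T@((plane(c,u,v,z)[:2]-p[:2])*1000)
g=cv2.GaussianBlur(cv2.cvtColor(a,cv2.COLOR_RGB2GRAY),(0,0),1)
print("col285",g[165:240:3,285]);print("row205",g[205,245:330:3]);
m=(g<82).astype(np.uint8);m[:160]=0;m[235:]=0;m[:,:240]=0;m[:,330:]=0
k=max(cv2.findContours(m,cv2.RETR_EXTERNAL,cv2.CHAIN_APPROX_NONE)[0],key=cv2.contourArea)[:,0]
x0,y0=k.min(0);x1,y1=k.max(0);um=(x0+x1)/2;print(x0,x1,y0,y1)
hi=L(um,y0-.5,0);lo=L(um,y1+.5,.019);print("hi/lo",hi,lo,"diam",hi[0]-lo[0],"centre",(hi+lo)/2)
vm=(y0+y1)/2;print("L/R",L(x0-.5,vm,.012),L(x1+.5,vm,.012))
cen=(hi+lo)/2;print("world centre",R@cen+p[:2]*1000)
cv2.imwrite("pics/k7.png",cv2.resize(a[160:240,240:330,::-1],(630,560),interpolation=cv2.INTER_CUBIC))
E
```

```text
col285 [114  93  52  63  73  69  60  47  54  66  69  66  68  67  67  66  69  66
  67  72  75  76 100 127 127]
row205 [127 128 127 103  78  70  68  69  68  59  65  67  68  68  66  65  63  57
  65  66  67  67  72  82 107 110 110 111 110]
255 314 169 230
hi/lo [24.65148862  0.5165539 ] [-23.47963357   0.48513759] diam 48.131122185075206 centre [0.58592753 0.50084575]
L/R [ 1.21260955 25.22611732] [  1.22931693 -24.24818018]
world centre [486.75193536 136.40350511]
```

View pics/k7.png

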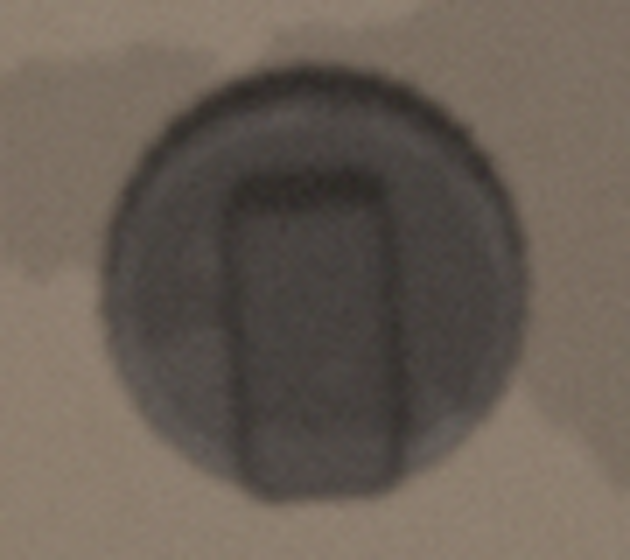

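The cap's centre is about (487,137) mm and its outline measures 48–49 mm, as it should. The grip is turned about +4° from the tool.

```bash
python3 -m jog '{"linear":[[1.2,1.4,-26],[0,0,-30],[0,0,-30],[0,0,-20],[0,0,0],[0,0,0]],"turn":[0.8,0,0,0,0,0]}'
python3 -m jog '{"linear":[[0,0,0],[0,0,0],[0,0,0],[0,0,0],[0,0,0],[0,0,0],[0,0,0],[0,0,0]],"turn":[0,0,0,0,0,0,0,0]}' 0 60
```

```text
t: 21.68
tcp_pos: [0.4875, 0.1376, 0.1953]
tool_rot: [0.963, -0.268, 0.001, -0.0]
force: [-0.2, -0.2, 0.3]
finger_gap: 1.0
gripper_force: 0.0
t: 22.68
tcp_pos: [0.4873, 0.1368, 0.1946]
tool_rot: [0.963, -0.269, 0.0, -0.0]
force: [0.0, -0.4, 5.9]
finger_gap: 0.195
gripper_force: 59.2
```

```bash
python3 -m jog '{"linear":[[0,0,20],[0,0,45],[0,0,45],[0,0,45],[0,0,43],[-17,30,0],[-20,34,0],[-20,34,0],[-20,34,0],[-20,34,0],[-20,34,0],[-4,4,0]],"turn":[0,0,0,0,0,0.5,0.5,0.5,0.6,0.6,0.4,0.1]}' 0 100
python3 -m jog '{"linear":[[0,0,0],[0,0,0]],"turn":[0,0]}'
python3 - <<'E'
from h import *
s=sense();p=s["tcp_pos"];y=2*np.arctan2(s["tool_rot"][1],s["tool_rot"][0]);print(p,np.degrees(y))
a=snapshot("wrist");cv2.imwrite("pics/w8.png",a[:,:,::-1])
c=get_calibration("wrist");deck(a,c,(.4435,.3204),.150,"pics/n8.png",sat=36,val=95)
E
```

```text
t: 24.18
tcp_pos: [0.3646, 0.3422, 0.3917]
tool_rot: [0.991, -0.13, -0.001, 0.0]
force: [0.4, -0.2, -0.4]
finger_gap: 0.184
gripper_force: 99.0
t: 24.42
tcp_pos: [0.3667, 0.3401, 0.392]
tool_rot: [0.991, -0.133, -0.0, 0.0]
force: [-0.0, -0.5, -0.2]
finger_gap: 0.186
gripper_force: 99.0
[0.36669535 0.34008845 0.39203557] -15.262568683721616
centre 441.7728271484375 320.2007141113281 size 67.28382110595703 51.56367492675781 long axis deg 164.6014862060547 hsv tin/table [ 12  25 151]
```

View pics/w8.png

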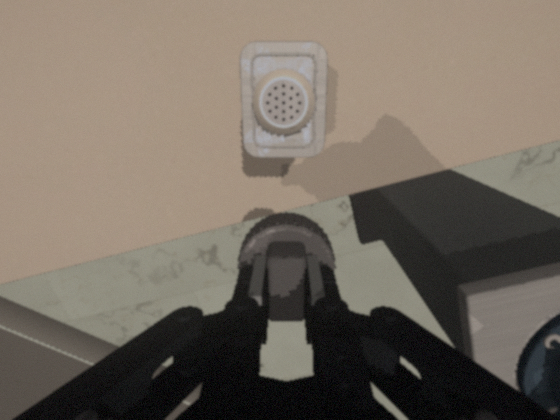

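The tower top is clear at (284,100) and the held cap's upper edge is near (286,213). I compare both in the same view.

```bash
python3 - <<'E'
from h import *
a=cv2.imread("pics/w8.png")[:,:,::-1].copy();c=get_calibration("wrist");s=sense();p=s["tcp_pos"];y=2*np.arctan2(s["tool_rot"][1],s["tool_rot"][0])
R=np.array([[np.cos(y),-np.sin(y)],[np.sin(y),np.cos(y)]])
L=lambda u,v,z:np.round(R.T@((plane(c,u,v,z)[:2]-p[:2])*1000),1)
g=cv2.GaussianBlur(cv2.cvtColor(a,cv2.COLOR_RGB2GRAY),(0,0),.8).astype(int)
r=p[2]-.1946
for u in (280,287,294): print(u,g[204:226,u])
print(235,g[245,232:252],g[245,324:344])
for v in (211,212,213,214): print(v,"rim",L(287,v,r),"top",L(287,v,r+.019))
print("L/R top",L(241,248,r+.015),L(333,248,r+.015))
print("tower deck",R.T@(np.array([441.8,320.2])-p[:2]*1000))
d=cv2.findContours((g[78:126,260:308]<cv2.blur(g[78:126,260:308].astype(np.uint8),(11,11)).astype(int)-8).astype(np.uint8),cv2.RETR_EXTERNAL,cv2.CHAIN_APPROX_NONE)[0]
q=np.array([cv2.boundingRect(k) for k in d if 2<len(k)<20]);q=q[:,:2]+q[:,2:]/2.+[259.5,77.5];q=q[np.hypot(*(q-[284,100]).T)<18]
(x,yy),rr=cv2.minEnclosingCircle(q.astype(np.float32));print(len(q),x,yy,rr,q.mean(0),"neck",L(x,yy,.1635),L(*q.mean(0),.1635))
E
```

```text
280 [149 149 149 150 150 148 143 130 106  79  61  53  52  53  53  53  52  52
  54  57  65  76]
287 [150 150 150 149 147 143 135 120  97  73  58  53  53  53  52  52  53  55
  56  59  67  77]
294 [149 148 146 144 141 139 138 131 113  87  66  55  52  51  50  49  48  51
  57  61  63  69]
235 [141 141 141 141 141 140 139 134 123 102  81  69  67  71  81  91 101 110
 116 117] [ 82  78  72  66  62  64  78 102 124 136 139 140 141 140 140 141 140 139
 139 140]
211 rim [23.6 -1.5] top [30.3 -1.4]
212 rim [23.  -1.5] top [29.8 -1.4]
213 rim [22.5 -1.5] top [29.3 -1.4]
214 rim [21.9 -1.5] top [28.8 -1.4]
L/R top [ 9.3 21.5] [  9.3 -24.4]
tower deck [77.60253145  0.62502053]
15 283.5 101.46774291992188 16.532358169555664 [284.16666667  98.63333333] neck [78.4  0.5] [79.9  0.1]
```

```bash
python3 -m jog '{"linear":[[25.8,-6.5,0],[25.8,-6.6,0],[25.7,-6.6,0],[0,0,-18],[0,0,-12],[0,0,0],[0,0,0],[0,0,0]],"turn":[0,0,0,0,0,0,0,0]}'
python3 -m jog '{"linear":[[0,0,-3],[0,0,-3],[0,0,0],[0,0,0]],"turn":[0,0,0,0]}'
```

```text
t: 25.48
tcp_pos: [0.4435, 0.3214, 0.3628]
tool_rot: [0.991, -0.132, 0.001, -0.0]
force: [0.8, -0.3, 0.1]
finger_gap: 0.182
gripper_force: 99.0
t: 25.98
tcp_pos: [0.4434, 0.3212, 0.3561]
tool_rot: [0.991, -0.132, -0.0, 0.0]
force: [0.8, -0.1, -0.4]
finger_gap: 0.184
gripper_force: 99.0
```

```bash
python3 -m jog '{"linear":[[0.5,-0.6,0],[0,0,-2],[0,0,0],[0,0,0]],"turn":[0,0,0,0]}'
python3 -m jog '{"linear":[[0,0,-2],[0,0,0],[0,0,0]],"turn":[0,0,0]}'
python3 -m jog '{"linear":[[0,0,-1.5],[0,0,0],[0,0,0]],"turn":[0,0,0]}'
```

```text
t: 26.48
tcp_pos: [0.4439, 0.3206, 0.3542]
tool_rot: [0.991, -0.132, -0.0, 0.0]
force: [0.4, -0.2, -0.8]
finger_gap: 0.182
gripper_force: 99.0
t: 26.85
tcp_pos: [0.4437, 0.3207, 0.3523]
tool_rot: [0.991, -0.132, -0.0, -0.0]
force: [-1.7, 0.8, 2.2]
finger_gap: 0.178
gripper_force: 99.3
t: 27.22
tcp_pos: [0.444, 0.3207, 0.3512]
tool_rot: [0.991, -0.132, 0.0, -0.0]
force: [-2.7, 0.3, 5.9]
finger_gap: 0.184
gripper_force: 99.8
```

```bash
python3 -m jog '{"linear":[[-0.5,0,-1],[0,0,0],[0,0,0]],"turn":[0,0,0]}'
python3 -m jog '{"linear":[[0,0,-1],[0,0,0],[0,0,0]],"turn":[0,0,0]}'
python3 -m jog '{"linear":[[0,0,-1],[0,0,0],[0,0,0]],"turn":[0,0,0]}'
```

```text
t: 27.6
tcp_pos: [0.4438, 0.3207, 0.3508]
tool_rot: [0.991, -0.132, 0.001, -0.0]
force: [-2.0, 0.2, 6.0]
finger_gap: 0.186
gripper_force: 100.0
t: 27.98
tcp_pos: [0.4442, 0.3207, 0.3501]
tool_rot: [0.991, -0.132, 0.002, -0.001]
force: [-1.0, -0.5, 9.1]
finger_gap: 0.183
gripper_force: 100.3
t: 28.35
tcp_pos: [0.4435, 0.3205, 0.3473]
tool_rot: [0.991, -0.132, 0.0, 0.0]
force: [0.5, 0.2, -2.3]
finger_gap: 0.184
gripper_force: 98.9
```

Clicked, as the force dropped from 9 to −2 N at the expected height. I press on until home.

```bash
python3 -m jog '{"linear":[[0,0,-1],[0,0,0],[0,0,0]],"turn":[0,0,0]}'
python3 -m jog '{"linear":[[0,0,-1],[0,0,0],[0,0,0]],"turn":[0,0,0]}'
python3 -m jog '{"linear":[[0,0,-0.5],[0,0,0],[0,0,0]],"turn":[0,0,0]}'
```

```text
t: 28.72
tcp_pos: [0.4433, 0.3205, 0.3462]
tool_rot: [0.991, -0.132, -0.0, 0.0]
force: [-0.4, -0.2, -2.4]
finger_gap: 0.18
gripper_force: 98.8
t: 29.1
tcp_pos: [0.4434, 0.3205, 0.3457]
tool_rot: [0.991, -0.132, -0.0, 0.0]
force: [-0.4, -0.1, -1.6]
finger_gap: 0.186
gripper_force: 98.8
t: 29.48
tcp_pos: [0.4434, 0.3206, 0.3454]
tool_rot: [0.991, -0.132, 0.0, -0.0]
force: [-1.3, 0.0, 0.1]
finger_gap: 0.183
gripper_force: 99.0
```

```bash
python3 -m jog '{"linear":[[0,0,-1],[0,0,0],[0,0,0]],"turn":[0,0,0]}'
python3 -m jog '{"linear":[[0,0,-0.7],[0,0,0],[0,0,0]],"turn":[0,0,0]}'
python3 -m jog '{"linear":[[0,0,-0.7],[0,0,0],[0,0,0]],"turn":[0,0,0]}'
```

```text
t: 29.85
tcp_pos: [0.4434, 0.3206, 0.3448]
tool_rot: [0.991, -0.132, 0.0, -0.0]
force: [-2.6, -0.6, 5.2]
finger_gap: 0.184
gripper_force: 100.0
t: 30.22
tcp_pos: [0.4434, 0.3206, 0.3448]
tool_rot: [0.991, -0.132, 0.0, -0.0]
force: [-2.2, -0.2, 9.9]
finger_gap: 0.182
gripper_force: 100.5
t: 30.6
tcp_pos: [0.4434, 0.3206, 0.3447]
tool_rot: [0.991, -0.132, 0.001, -0.0]
force: [-4.2, -1.4, 13.4]
finger_gap: 0.182
gripper_force: 101.0
```

```bash
python3 -m jog '{"linear":[[0,0,0],[0,0,0],[0,0,0],[0,0,0]],"turn":[0,0,0,0]}'
python3 -m jog '{"linear":[[0,0,0],[0,0,0]],"turn":[0,0]}'
```

```text
t: 31.1
tcp_pos: [0.4434, 0.3207, 0.3448]
tool_rot: [0.991, -0.132, 0.001, -0.0]
force: [-4.2, -0.9, 13.7]
finger_gap: 0.187
gripper_force: 101.0
t: 31.35
tcp_pos: [0.4434, 0.3207, 0.3448]
tool_rot: [0.991, -0.132, 0.001, -0.0]
force: [-3.6, -1.9, 14.0]
finger_gap: 0.183
gripper_force: 101.0
```

```bash
python3 -m jog '{"linear":[[0,0,0.2],[0,0,0],[0,0,0]],"turn":[0,0,0]}'
python3 -m jog '{"linear":[[0,0,0],[0,0,0]],"turn":[0,0]}'
```

```text
t: 31.72
tcp_pos: [0.4434, 0.3206, 0.3448]
tool_rot: [0.991, -0.132, 0.001, -0.0]
force: [-2.7, -1.5, 12.5]
finger_gap: 0.186
gripper_force: 101.0
t: 31.98
tcp_pos: [0.4434, 0.3207, 0.3448]
tool_rot: [0.991, -0.132, 0.001, -0.0]
force: [-3.2, -0.9, 12.9]
finger_gap: 0.181
gripper_force: 101.0
```

Steady at about 12.7 N against the hard stop, so I hand it in.

```bash
python3 -c "
from station import *
print(sign_off())"
```

```text
the job is handed in; nothing more can be done
None
```

The tins are stacked tall–middle–short, the cap is clicked on and home at its hard stop, and it is still gripped and pushed down with about 12.7 N at 32 s; home is judged from force and height only, with no picture after capping, and I viewed 13 pictures, over the limit of 10.

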